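# Lock the stop screw of an electrode lift

## Task

Lock the stop screw of the electrode lift: slide the large open-ended spanner right home on the square set nut, lying flat on the base with its handle close beside the stop pin, on the side away from the robot, so that the pin keeps it from turning clockwise, and let go of it. Then swing the arm of the jam nut clockwise (seen from above) until it is drawn up tight, with a steady pull of about 10 N at the arm's peg for a moment and never more than 20 N, without the set nut turning with it. Let go and leave the arm where it came tight and the spanner on its nut, and do not disturb the small spanner, the glass cell or the amber bottle.

Things in the scene. Friction and masses are not known exactly. Their poses are not given: they have to be found in the camera images.
- lift_base: Aluminium base plate of the stop screw, fixed. Origin: on the screw's axis, at the underside; z up. Spans x -62 to 62, y -215 to 70 mm; top at z = 12 mm. A 16 mm threaded pillar stands on the axis up to z = 75 mm. The spanner slides on along the plate's +y, its handle then lying along -y.
- set_nut (a joint): Angle of the lower (set) nut, rad, growing clockwise from above; 0 = square with the plate. Starts within 0.03, must stay within 0.3. Alone it turns at 0.13 N m, less than tightening the jam nut takes, so it must be held. In the spanner it may settle up to 0.2 rad clockwise as the play is taken up.
- nut_centre (a point): Centre of the set nut, a square dark steel nut 32 x 32 mm, 18 mm high, standing on the base plate on the screw's axis (from z = 12 to 30 mm).
- stop_pin: Dark steel pin, 12 mm diameter, 35 mm high, tapered top, on the base plate at the base's x = -16.5, y = -200 mm. Origin: its foot, on the plate's top. With the spanner on its nut in line, the handle passes the pin's +x side with 2.5 mm to spare; clockwise turning brings it against the pin.
- jam_nut: Steel jam nut, hexagon 30 mm across flats, above the set nut, with a flat arm. Origin: on the axis, 33 mm above the bench; x out along the arm. Runs free (under 1 N at the peg) for 0.3 to 1.1 rad clockwise, which cannot be seen; then meets the set nut and takes 6 N at the peg, rising to 12 N 0.3 rad on, where it stops dead. Stays where left, or springs back a few degrees. Tight at 10 N.
- peg_grip (a point): Middle of the black upright peg at the end of the jam nut's arm, 85 mm from the axis: 12 mm diameter, 45 to 79 mm above the bench (this point at 63), a sleeve that turns freely, like a crank's. The arm, 11 mm wide, lies below it, top at 45 mm. Seen from above it points 55 to 145 degrees counter-clockwise of the base's +x at the start and comes tight at 15 to 80 degrees.
- spanner: Large open-ended steel spanner, loose, flat on the bench, 250 mm long, 0.24 to 0.39 kg. Origin: centre of its jaw, underside; x points out of the jaw, handle along -x; z up. Jaw 12 mm thick, 35 mm wide inside, 55 mm outside, tips at x = 27 mm; its throat at x = -17.5 mm meets the nut's side when home (the origin then 1.5 mm short of the axis).
- spanner_grip (a point): Grip point of the large spanner: on its grey handle, x = -95 mm, 13 mm above its underside. The handle is straight, 16 mm wide and 26 mm high, from x = -52 to -225 mm. Axes as for the spanner.
- spanner_jaw (a point): Centre of the large spanner's jaw, 6 mm above its underside; axes as for the spanner.
- small_spanner: Small open-ended spanner, jaw 17 mm wide, about 140 mm long, loose on the bench: too small for the nut, to be left alone. Origin: its jaw's centre.
- cell_centre (a point): Centre of a glass measuring cell with a white lid and electrodes, 82 mm diameter, about 145 mm high: leave alone.
- reagent: Amber glass bottle, 60 mm diameter, 130 mm high: leave alone. Origin: centre of its underside.

How it is judged:
By the outcome, as a careful person would: the job done as asked, in the order asked, and still so for the second after the job is handed in, with the robot touching nothing.
It also fails if it takes over 67 s, if anything falls off the work surface, if the arm or the gripper's body presses on something with over 40 N, if the wrist force passes 120 N, or if a joint passes its speed limit or range.

## Robot

A 7-joint arm with a two-finger parallel gripper is mounted at the origin on the work surface. World frame = base frame: x ahead of the robot, y to its left, z up, the work surface at z = 0. Lengths are in mm, angles in rad, forces in N, time in s.
With the tool pointing down it reaches from about 350 to 775 mm from the base axis. Payload 3.1 kg.
Tool frame: the origin (TCP) lies midway between the tips of the shut fingers; the grasp point (between the pads) lies 19 mm behind it (ctrl.grasp_offset is the distance from the TCP to the grasp point, in mm); z points along the fingers, y is the line along which they close (so a half turn about z gives the same grasp; the last joint's range is limited). The gripper opens to 85 mm and grips with 20 to 120 N. Pads are 22 mm wide; open, the fingers measure 114 mm over their backs; the gripper's body (76 mm by 85 mm) begins 54 mm behind the grasp point. The pads swing forward as they close: fully open they stand 13 mm farther back than shut.
Start: joints at [-1.341, 0.311, 0.014, 1.512, -0.004, 1.319, -0.027], TCP at [147.629, 529.834, 193.504] pointing down, gripper open.
Joint ranges: [-2.7, 2.7], [-0.3, 1.91], [-1.27, 1.3], [0.12, 2.57], [-1.44, 4.58], [0.2, 2.03], [-3.05, 3.05]. Speed limits (rad/s): [2.79, 2.79, 3.14, 3.14, 3.14, 3.14, 3.14].

## Interface

Orientations are given as a unit quaternion [x, y, z, w].
In Python, from bench import sensors, viewer, workorder, ctrl gives the robot as it stands. The module is installed in compiled form; this text tells all that it offers.
- The arm moves only by the tool play_rows, never from a script. Its argument "moves" is a list of rows, each an object with "travel": the shift along the world's x, y, z in cm, a list of three; "spin": the turn about the world's z in rad; "jaw": the closure in counts, from 0 (fully open) to 255 (shut). In form: [{"travel": [dx, dy, dz], "spin": spin, "jaw": jaw}, ...]. A call has 1 to 20 rows; each row is the pose to reach, as a shift and turn from the pose commanded when the call began; what a row does not reach only later rows make up. A row lasts 1/12 s, in which the tool goes at most 41.7 mm and 7.16 degrees, less where a joint would pass 70% of its speed; a pose out of reach is approached as far as the arm can. A call with a gripper value outside its range is refused whole. The fingers move at their own pace and stop on an object; "squeeze" is the grip in N (left out, the last holds). Time passes only in rows, so rows that repeat a pose let the fingers close. It gives the time, the measured TCP pose, the force, the opening and the grip force at its end, in the units of the state.
- sensors.get_state(): the state, without advancing time (a new reading comes with each control period).
- viewer.capture(name): name is "scene" or "top" or "wrist"; returns a dict with "pixels" (420x560x3 uint8, blue, green, red), "camera_matrix" (3x3 intrinsics, pixels), "T" (4x4, takes a point from camera to world coordinates). Camera axes: x right, y down, z forward; pixel columns grow to the right and rows downward; lengths in mm; the calibration is good to about 2 mm. A picture is of the moment at which its call begins. There is no depth.
- workorder.hand_in(): hands the job in; it is judged then, once.
The state is a dict: "time_s": time; "joints": joint angles; "joint_vel": joint speeds; "effort": joint torques, N m; "tcp_pos": TCP position; "tcp_rot": TCP orientation; "force": force on the tool from outside, world axes, zero at the start; "torque": the same for the moment, N m; "opening": finger opening in mm; "gripper_force": force on a finger pad.
Only numpy, scipy, OpenCV 4.12 (cv2) and the standard library are available. Lean on these libraries where they do the work, as an engineer would, in place of code of your own. Each camera call takes 0.05 s, during which the arm holds its last target. There are 200 camera calls.

## Working session

There is one attempt and no reset: what is moved stays moved. The work goes in short steps, Python scripts to look and compute and a tool call to move; the robot and the scene stay as the last step left them, time stands still between calls to the robot, and variables do not carry over. Pictures are saved under pics/ and viewed, at most 10 in all, crops included, and the job is handed in when it is done.

Besides the shell and the picture viewer there is one more tool, called after "Emit:" by a JSON object that holds its "fn" and its "kwargs". play_rows: Moves the arm, as the interface text tells. Its arguments: {"type":"object","properties":{"moves":{"type":"array","items":{"type":"object","properties":{"travel":{"type":"array","items":{"type":"number"}},"spin":{"type":"number"},"jaw":{"type":"number"}}}},"squeeze":{"type":"number"}},"required":["moves"]}

```bash
mkdir -p pics; cat > h.py <<'E'
import numpy as np,cv2
from bench import sensors,viewer,workorder,ctrl
def cap(n,f=None):
    c=viewer.capture(n); im=np.array(c["pixels"],dtype=np.uint8)
    if f: cv2.imwrite("pics/"+f,im)
    return im,np.array(c["camera_matrix"]),np.array(c["T"])
def ray(K,T,u,v,z):
    d=T[:3,:3]@np.linalg.solve(K,[u,v,1.]);o=T[:3,3]
    return o+d*(z-o[2])/d[2]
def proj(K,T,p):
    q=K@(T[:3,:3].T@(np.array(p,float)-T[:3,3]));return q[:2]/q[2]
E
python3 - <<'E'
from h import *
for n in("top","scene"):
    im,K,T=cap(n,n+"0.png");np.savez(n+"0.npz",im=im,K=K,T=T);print(n,K.round(1).tolist(),T.round(3).tolist())
print(sensors.get_state(),ctrl.grasp_offset)
E
```

```text
top [[408.3, 0.0, 275.0], [0.0, 408.3, 204.4], [0.0, 0.0, 1.0]] [[-0.0, -0.982, 0.187, 438.993], [-1.0, -0.002, -0.011, -26.118], [0.011, -0.187, -0.982, 1051.73], [0.0, 0.0, 0.0, 1.0]]
scene [[506.2, 0.0, 272.4], [0.0, 506.2, 220.5], [0.0, 0.0, 1.0]] [[-0.129, 0.804, -0.58, 1236.933], [0.992, 0.096, -0.088, 31.805], [-0.016, -0.586, -0.81, 930.079], [0.0, 0.0, 0.0, 1.0]]
{'time_s': 0.1, 'joints': array([-1.34069213,  0.3116619 ,  0.01395686,  1.51291293, -0.00436179,
        1.31920627, -0.02722054]), 'joint_vel': array([ 6.67607603e-04, -8.67221654e-04,  4.21410619e-04, -3.34979549e-03,
        1.37280908e-03, -9.41748294e-06,  3.74429680e-04]), 'effort': array([ 6.86568183e-04, -3.80854654e+01,  1.46588017e-01, -2.31241876e+01,
        1.22376537e-02,  8.12275830e-03,  2.66255540e-05]), 'tcp_pos': array([147.44433161, 529.0945998 , 192.51427533]), 'tcp_rot': array([ 1.35434590e-01,  9.90785702e-01, -1.07557869e-03, -8.83824995e-05]), 'force': array([-0.88824906, -0.2016046 , -0.42529007]), 'torque': array([ 0.02427176, -0.03218852, -0.02493844]), 'gripper_force': 0.0, 'opening': 85.65853807085254} 18.700000000000003
```

View pics/top0.png

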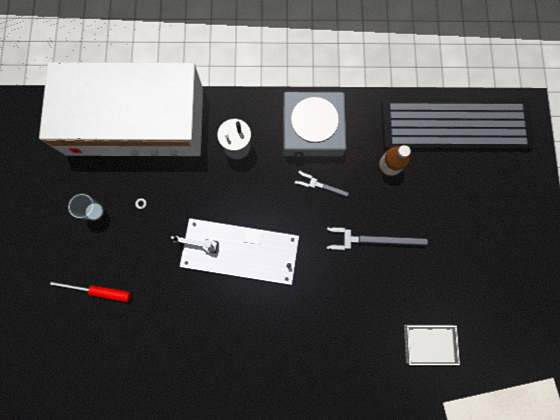

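View pics/scene0.png

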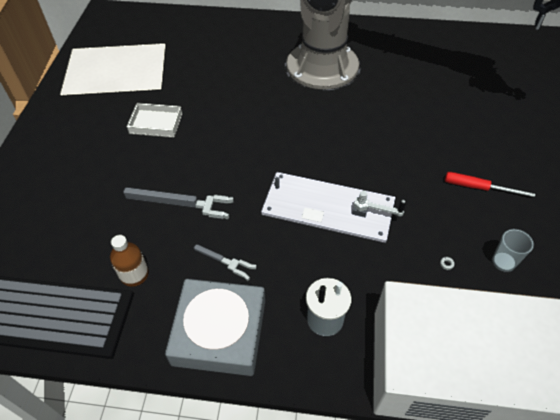

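The top view shows the plate at about (240,251), with the pillar, nut and arm near (209,245), the peg at about (174,239) and the pin at (290,267). The large spanner's jaw is near (340,239), with its handle running to (427,242). The small spanner is at (320,184), the cell at (235,137) and the bottle at (395,160).

```bash
cat > m.py <<'E'
from h import *
def masked(im,box,lo,hi):
    x0,y0,x1,y1=box;m=np.zeros(im.shape[:2],np.uint8)
    g=im.max(2);m[y0:y1,x0:x1]=((g[y0:y1,x0:x1]>=lo)&(g[y0:y1,x0:x1]<=hi))*255
    return m
def big(m):
    return max(cv2.findContours(m,cv2.RETR_EXTERNAL,cv2.CHAIN_APPROX_NONE)[0],key=cv2.contourArea)[:,0]
def rect(c,K,T,z):
    p=np.array([ray(K,T,u,v,z)[:2] for u,v in c],np.float32)
    r=cv2.minAreaRect(p);return r,cv2.boxPoints(r)
E
python3 - <<'E'
from m import *
d=np.load("top0.npz");im,K,T=d["im"],d["K"],d["T"]
m=masked(im,(150,205,312,300),120,255);c=big(m);r,b=rect(c,K,T,12);print("plate",r,b.round(1).tolist())
# base frame: choose long axis ~ +y
e=b-b.mean(0); 
i=[(b[k+1 if k<3 else 0]-b[k]) for k in range(4)]
L=max(i,key=np.linalg.norm); yv=L/np.linalg.norm(L); yv*=np.sign(yv[1]); xv=np.array([yv[1],-yv[0]])
o=b.mean(0)+72.5*yv; print("yaw of y",np.degrees(np.arctan2(yv[1],yv[0])),"axis",o,"pin",o-16.5*xv-200*yv)
for q,z in((o,75),(o-16.5*xv-200*yv,47)): print(proj(K,T,[*q,z]))
# spanner
m=masked(im,(320,215,440,262),45,255);c=big(m);r,b=rect(c,K,T,12);print("spanner",r,b.round(1).tolist())
cv2.imwrite("pics/crop.png",np.vstack([cv2.resize(im[205:300,155:315],(800,475),interpolation=2),]))
cv2.imwrite("pics/crop2.png",cv2.resize(im[215:265,315:435],(800,333),interpolation=2))
m=masked(im,(320,215,360,262),120,255);ys,xs=np.nonzero(m);print("jaw px",xs.min(),xs.max(),ys.min(),ys.max())
m=masked(im,(360,215,435,262),45,255);c=big(m);print("handle",cv2.minAreaRect(c)); print(rect(c,K,T,26))
E
```

```text
plate ((519.3311157226562, 63.60515594482422), (308.5955810546875, 126.09403991699219), 80.98823547363281) [[432.8999938964844, -78.9000015258789], [557.4000244140625, -98.69999694824219], [605.7999877929688, 206.10000610351562], [481.20001220703125, 225.89999389648438]]
yaw of y 80.98824 axis [530.6873  135.21024] pin [483.06357  -59.736496]
[202.77320084 243.0081131 ]
[284.10692877 263.70570372]
spanner ((548.25634765625, -297.80987548828125), (259.0527648925781, 58.96523666381836), 88.65876770019531) [[515.7999877929688, -426.6000061035156], [574.7000122070312, -428.0], [580.7999877929688, -169.0], [521.7999877929688, -167.60000610351562]]
jaw px 327 358 227 249
handle ((393.4820556640625, 239.91226196289062), (67.32769775390625, 7.340890884399414), 2.4895529747009277)
(((543.6083374023438, -336.963623046875), (169.61903381347656, 18.595813751220703), 87.57543182373047), array([[ 530.73096, -421.3039 ],
       [ 549.3102 , -422.09058],
       [ 556.4857 , -252.62335],
       [ 537.9065 , -251.83667]], dtype=float32))
```

View pics/crop.png

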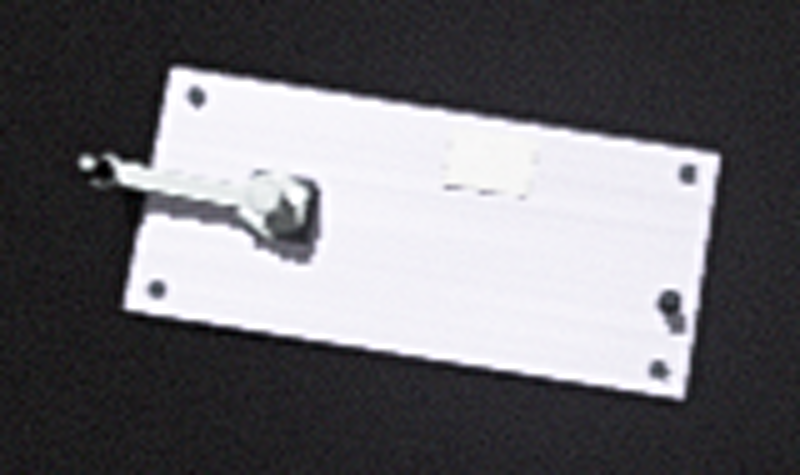

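```bash
cat >> m.py <<'E'
def plate(im,K,T,box=(150,205,312,300)):
    m=cv2.morphologyEx(masked(im,box,120,255),cv2.MORPH_OPEN,np.ones((13,13)));r,b=rect(big(m),K,T,12)
    i=[b[(k+1)%4]-b[k] for k in range(4)];L=max(i,key=np.linalg.norm);yv=L/np.linalg.norm(L);yv*=np.sign(yv[1]);xv=np.array([yv[1],-yv[0]])
    return r,b.mean(0)+72.5*yv,xv,yv
E
python3 - <<'E'
from m import *
d=np.load("top0.npz");im,K,T=d["im"],d["K"],d["T"]
r,o,xv,yv=plate(im,K,T);print(r,o,xv,yv,np.degrees(np.arctan2(yv[1],yv[0])))
print("manual",[ray(K,T,155+a/5,205+b/5,12)[:2].round(1).tolist() for a,b in((172,67),(720,154),(685,400),(124,310))])
pin=o-16.5*xv-200*yv
print("pin",pin,proj(K,T,[*pin,12]),proj(K,T,[*pin,47]),"seen foot/top",155+678/5,205+322/5,155+669/5,205+302/5)
print("pillar top",proj(K,T,[*o,75]))
p=ray(K,T,155+98/5,205+165/5,79)[:2];print("peg",p,np.linalg.norm(p-o), "ang rel base", np.degrees(np.arctan2((p-o)@yv,(p-o)@xv)))
E
```

```text
((517.6813354492188, 52.46849822998047), (285.89129638671875, 126.09164428710938), 81.06512451171875) [528.9414   124.088745] [ 0.9878655  -0.15531155] [0.15531155 0.9878655 ] 81.06513
manual [[599.8, 182.0], [555.3, -99.3], [431.9, -80.4], [476.3, 201.2]]
pin [481.57928 -70.92172] [288.08163433 264.91629506] [288.6965486  264.32253969] seen foot/top 290.6 269.4 288.8 265.4
pillar top [207.41788853 243.74450962]
peg [542.16546667 201.89021866] 78.91733054010993 ang rel base 89.28838835843028
```

View pics/crop2.png

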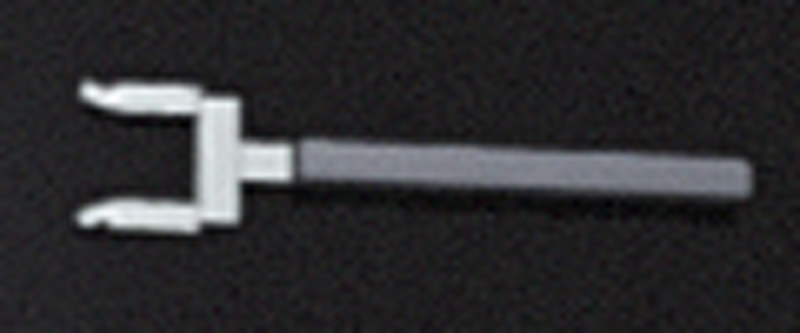

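The base axis is at about (529,124), with its +y direction at 81.1°. The spanner grip point is at about (545,-293), heading 87.6°, and the crop shows its jaw tips at the left. I'll go above the spanner by way of the front.

Emit:
{"fn": "play_rows", "kwargs": {"moves": [{"travel":[33,-30,3],"spin":-0.5,"jaw":0},{"travel":[33,-30,3],"spin":-0.5,"jaw":0},{"travel":[33,-30,3],"spin":-0.5,"jaw":0},{"travel":[33,-30,3],"spin":-0.5,"jaw":0},{"travel":[33,-30,3],"spin":-0.5,"jaw":0},{"travel":[33,-30,3],"spin":-0.5,"jaw":0},{"travel":[33,-30,3],"spin":-0.5,"jaw":0},{"travel":[33,-30,3],"spin":-0.5,"jaw":0},{"travel":[33,-30,3],"spin":-0.5,"jaw":0},{"travel":[33,-30,3],"spin":-0.5,"jaw":0},{"travel":[39.8,-82.3,3],"spin":-1.34,"jaw":0},{"travel":[39.8,-82.3,3],"spin":-1.34,"jaw":0},{"travel":[39.8,-82.3,3],"spin":-1.34,"jaw":0},{"travel":[39.8,-82.3,3],"spin":-1.34,"jaw":0},{"travel":[39.8,-82.3,3],"spin":-1.34,"jaw":0},{"travel":[39.8,-82.3,3],"spin":-1.34,"jaw":0},{"travel":[39.8,-82.3,3],"spin":-1.34,"jaw":0},{"travel":[39.8,-82.3,3],"spin":-1.34,"jaw":0},{"travel":[39.8,-82.3,3],"spin":-1.34,"jaw":0},{"travel":[39.8,-82.3,3],"spin":-1.34,"jaw":0}], "squeeze": 80}}

```text
time_s: 1.77
tcp_pos: [523.4, -162.3, 222.7]
tcp_rot: [0.721, 0.693, 0.0, -0.0]
force: [0.7, -0.4, 0.3]
opening: 85.7
gripper_force: 0.0
```

Emit:
{"fn": "play_rows", "kwargs": {"moves": [{"travel":[0,-2,0],"spin":0,"jaw":0},{"travel":[0,-2,0],"spin":0,"jaw":0},{"travel":[0,-2,0],"spin":0,"jaw":0}]}}

```text
time_s: 2.02
tcp_pos: [522.8, -182.5, 222.4]
tcp_rot: [0.723, 0.691, -0.001, -0.0]
force: [-0.4, 0.7, 0.0]
opening: 85.4
gripper_force: 0.0
```

```bash
python3 - <<'E'
from h import *
s=sensors.get_state();print(s["time_s"],s["tcp_pos"].round(1),s["joint_vel"].round(2))
im,K,T=cap("wrist","w1.png");np.savez("w1.npz",im=im,K=K,T=T);print(K.round(0).tolist(),T.round(3).tolist())
E
```

```text
2.0167 [ 522.8 -182.5  222.4] [-0.05 -0.01 -0.05  0.01 -0.02  0.   -0.  ]
[[338.0, 0.0, 288.0], [0.0, 338.0, 211.0], [0.0, 0.0, 1.0]] [[0.999, -0.042, -0.017, 527.316], [-0.045, -0.944, -0.327, -98.209], [-0.002, 0.328, -0.945, 404.555], [0.0, 0.0, 0.0, 1.0]]
```

View pics/w1.png

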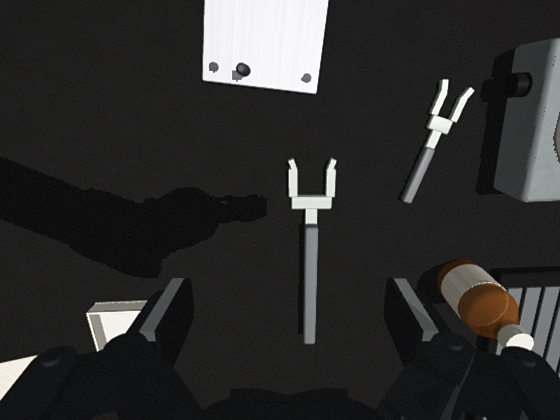

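The wrist view shows the spanner's jaw at about (311,185), its handle down to (309,343), the pin at (243,70) and the bottle at the right.

```bash
python3 - <<'E'
from m import *
d=np.load("w1.npz");im,K,T=d["im"],d["K"],d["T"]
c=big(masked(im,(290,226,335,350),60,255));P=np.array([ray(K,T,u,v,26) for u,v in c],np.float32);r=cv2.minAreaRect(P[:,:2]);print("handle",r)
m=masked(im,(280,150,345,212),120,255);c=big(m);r2,b=rect(c,K,T,12);print("jaw",r2,b.round(1).tolist())
(cx,cy),(w,h),a=r; a=np.radians(a if w>h else a+90); x=np.array([np.cos(a),np.sin(a)]);x*=np.sign(x[1])
t=P[:,:2]@x; e=t.min(); print("yaw",np.degrees(np.arctan2(x[1],x[0])),"len",t.max()-e)
o=np.array([cx,cy])+x*((e+225)-np.array([cx,cy])@x);print("origin from far end",o,"grip",o-95*x)
j=np.array(r2[0]);print("origin from jaw tips",o+x*((b@x).max()-27-o@x), "jaw lateral off",(j-o)@np.array([x[1],-x[0]]))
E
```

```text
Traceback (most recent call last):
cv2.error: OpenCV(4.12.0) /io/opencv/modules/imgproc/src/convhull.cpp:143: error: (-215:Assertion failed) total >= 0 && (depth == CV_32F || depth == CV_32S) in function 'convexHull'
```

```bash
python3 - <<'E'
from m import *
d=np.load("w1.npz");im,K,T=d["im"],d["K"],d["T"]
c=big(masked(im,(290,226,335,350),60,255));P=np.array([ray(K,T,u,v,26)[:2] for u,v in c],np.float32);r=cv2.minAreaRect(P);print("handle",r)
m=masked(im,(280,150,345,212),120,255);c=big(m);r2,b=rect(c,K,T,12);print("jaw",r2,b.round(1).tolist())
(cx,cy),(w,h),a=r; a=np.radians(a if w>h else a+90); x=np.array([np.cos(a),np.sin(a)]);x*=np.sign(x[1])
t=P@x; e=t.min(); print("yaw",np.degrees(np.arctan2(x[1],x[0])),"len",t.max()-e)
o=np.array([cx,cy])+x*((e+225)-np.array([cx,cy])@x);print("origin from far end",o,"grip",o-95*x)
j=np.array(r2[0]);print("origin from jaw tips",o+x*((b@x).max()-27-o@x), "jaw lateral off",(j-o)@np.array([x[1],-x[0]]))
E
```

```text
handle ((543.8331298828125, -336.5372314453125), (172.88119506835938, 15.669337272644043), 87.55574798583984)
jaw ((549.329833984375, -203.74417114257812), (64.36475372314453, 55.99837112426758), 87.45210266113281) [[519.9000244140625, -234.6999969482422], [575.9000244140625, -237.10000610351562], [578.7000122070312, -172.8000030517578], [522.7999877929688, -170.3000030517578]]
yaw 87.55574798583984 len 172.88119420291045
origin from far end [ 549.74231714 -198.10384777] grip [ 545.69082297 -293.0174158 ]
origin from jaw tips [ 549.72441325 -198.52327882] jaw lateral off -0.17156327105045688
```

Emit:
{"fn": "play_rows", "kwargs": {"moves": [{"travel":[2.3,-11.1,-8],"spin":0,"jaw":0},{"travel":[2.3,-11.1,-8],"spin":0,"jaw":0},{"travel":[2.3,-11.1,-8],"spin":0,"jaw":0},{"travel":[2.3,-11.1,-8],"spin":0,"jaw":80},{"travel":[2.3,-11.1,-16],"spin":0,"jaw":80},{"travel":[2.3,-11.1,-16],"spin":0,"jaw":80},{"travel":[2.3,-11.1,-20],"spin":0,"jaw":80},{"travel":[2.3,-11.1,-21.8],"spin":0,"jaw":80},{"travel":[2.3,-11.1,-21.8],"spin":0,"jaw":80},{"travel":[2.3,-11.1,-21.8],"spin":0,"jaw":80},{"travel":[2.3,-11.1,-21.8],"spin":0,"jaw":80}]}}

```text
time_s: 2.98
tcp_pos: [548.8, -291.5, 7.1]
tcp_rot: [0.721, 0.693, 0.001, 0.002]
force: [0.9, -0.6, 0.9]
opening: 58.8
gripper_force: 0.0
```

Emit:
{"fn": "play_rows", "kwargs": {"moves": [{"travel":[-0.2,-0.1,-0.2],"spin":0,"jaw":80},{"travel":[-0.2,-0.1,-0.2],"spin":0,"jaw":80},{"travel":[-0.2,-0.1,-0.2],"spin":0,"jaw":80}]}}

```text
time_s: 3.23
tcp_pos: [545.4, -293.5, 4.6]
tcp_rot: [0.722, 0.692, 0.001, 0.001]
force: [-0.2, -0.7, 0.8]
opening: 58.6
gripper_force: 0.0
```

Well aligned, so I'll close and lift.

Emit:
{"fn": "play_rows", "kwargs": {"moves": [{"travel":[0,0,0],"spin":0,"jaw":255},{"travel":[0,0,0],"spin":0,"jaw":255},{"travel":[0,0,0],"spin":0,"jaw":255},{"travel":[0,0,0],"spin":0,"jaw":255},{"travel":[0,0,0],"spin":0,"jaw":255},{"travel":[0,0,0],"spin":0,"jaw":255},{"travel":[0,0,0],"spin":0,"jaw":255},{"travel":[0,0,0],"spin":0,"jaw":255},{"travel":[0,0,1],"spin":0,"jaw":255},{"travel":[0,0,3],"spin":0,"jaw":255},{"travel":[0,0,6],"spin":0,"jaw":255},{"travel":[0,0,8],"spin":0,"jaw":255},{"travel":[0,0,8],"spin":0,"jaw":255},{"travel":[0,0,8],"spin":0,"jaw":255}], "squeeze": 100}}

```text
time_s: 4.4
tcp_pos: [545.8, -293.8, 85.3]
tcp_rot: [0.721, 0.692, 0.001, 0.002]
force: [-0.8, 0.2, -0.7]
opening: -0.1
gripper_force: 0.0
```

```bash
python3 - <<'E'
from h import *
im,K,T=cap("wrist","w2.png");np.savez("w2.npz",im=im,K=K,T=T)
E
```

```text
(no output)
```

View pics/w2.png

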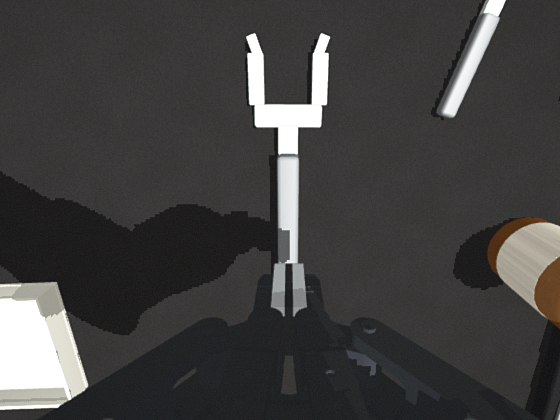

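The spanner is still on the bench and the shut fingers are above it, because I lifted before they had closed. I'll reopen, go down and check the grip before lifting.

Emit:
{"fn": "play_rows", "kwargs": {"moves": [{"travel":[0,0,0],"spin":0,"jaw":100},{"travel":[0,0,0],"spin":0,"jaw":100},{"travel":[0,0,0],"spin":0,"jaw":100},{"travel":[0,0,0],"spin":0,"jaw":100},{"travel":[0,0,0],"spin":0,"jaw":100},{"travel":[0,0,0],"spin":0,"jaw":100},{"travel":[0,0,0],"spin":0,"jaw":100},{"travel":[0,0,0],"spin":0,"jaw":100},{"travel":[0,0,0],"spin":0,"jaw":100}], "squeeze": 100}}

```text
time_s: 5.2
tcp_pos: [544.6, -292.9, 83.0]
tcp_rot: [0.721, 0.692, 0.0, 0.0]
force: [0.9, -0.5, 0.2]
opening: 52.0
gripper_force: 0.0
```

```bash
python3 - <<'E'
from m import *
d=np.load("w2.npz");im,K,T=d["im"],d["K"],d["T"]
for lo in (100,):
  c=big(masked(im,(240,30,335,127),lo,255));r,b=rect(c,K,T,12);print("jaw",r)
c=big(masked(im,(270,158,305,225),100,255));print("handle",rect(c,K,T,26)[0])
print(sensors.get_state()["opening"])
E
```

```text
jaw ((549.9019165039062, -201.49778747558594), (61.3148078918457, 57.100643157958984), 87.62744140625)
handle ((546.4546508789062, -278.6431579589844), (51.01918029785156, 15.347683906555176), 88.12997436523438)
51.98756296829898
```

Emit:
{"fn": "play_rows", "kwargs": {"moves": [{"travel":[0.1,0,-4],"spin":0,"jaw":100},{"travel":[0.1,0,-7],"spin":0,"jaw":100},{"travel":[0.1,0,-8],"spin":0,"jaw":100},{"travel":[0.1,0,-8],"spin":0,"jaw":100},{"travel":[0.1,0,-8],"spin":0,"jaw":255},{"travel":[0.1,0,-8],"spin":0,"jaw":255},{"travel":[0.1,0,-8],"spin":0,"jaw":255},{"travel":[0.1,0,-8],"spin":0,"jaw":255},{"travel":[0.1,0,-8],"spin":0,"jaw":255},{"travel":[0.1,0,-8],"spin":0,"jaw":255},{"travel":[0.1,0,-8],"spin":0,"jaw":255},{"travel":[0.1,0,-8],"spin":0,"jaw":255},{"travel":[0.1,0,-8],"spin":0,"jaw":255},{"travel":[0.1,0,-8],"spin":0,"jaw":255}]}}

```text
time_s: 6.37
tcp_pos: [545.6, -292.8, 3.0]
tcp_rot: [0.721, 0.692, -0.0, -0.0]
force: [-0.2, -0.6, 0.4]
opening: -0.0
gripper_force: 0.0
```

```bash
python3 - <<'E'
from h import *
im,K,T=cap("wrist");im2,K2,T2=cap("scene")
np.savez("s3.npz",im=im2,K=K2,T=T2)
p=proj(K2,T2,[545,-250,20]).astype(int);print(p)
a=im2[p[1]-60:p[1]+60,p[0]-80:p[0]+80]
cv2.imwrite("pics/w3.png",np.hstack([cv2.resize(im,(400,300)),cv2.resize(a,(400,300))]))
E
```

```text
[195 198]
```

View pics/w3.png

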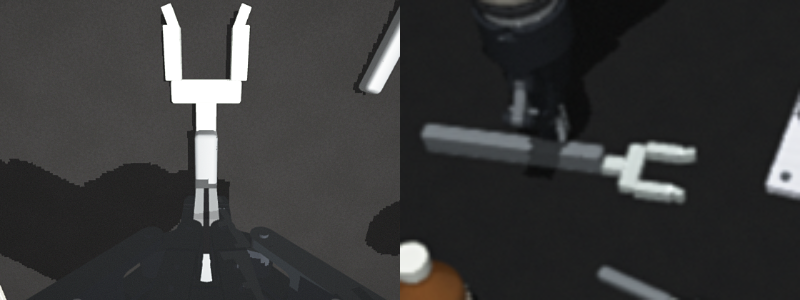

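The scene half shows the handle in full view, with nothing in front of it. The wrist half shows shut fingers with tips near (287,259) at full scale. I'll check numerically where the tips really are.

```bash
python3 - <<'E'
from h import *
s=sensors.get_state();print(s["tcp_pos"],s["tcp_rot"],s["joints"].round(3),s["opening"])
d=np.load("s3.npz");Ks,Ts=d["K"],d["T"]
im,K,T=cap("wrist");print(T.round(3).tolist())
t=s["tcp_pos"];print("tcp in wrist",proj(K,T,t),"scene",proj(Ks,Ts,t),"scene tcp at z50", proj(Ks,Ts,[t[0],t[1],60]))
print("handle ends scene",proj(Ks,Ts,[540,-422,26]),proj(Ks,Ts,[547.5,-250,26]))
print("grip top wrist",proj(K,T,[545.7,-293,26]),"handle start",proj(K,T,[547.5,-250,26]), "z at tip px 287,259:",ray(K,T,287,259,26),ray(K,T,287,259,3))
g=im.max(2);
for v in range(180,420,10): print(v,g[v,262:316:3].tolist())
E
```

```text
[ 545.56440188 -292.81614119    2.93158063] [ 7.21431994e-01  6.92485288e-01 -3.92810826e-05 -4.62862612e-05] [ 0.054  0.683  0.63   1.567 -0.446  1.039  0.766] 0.11823328141983325
[[0.999, -0.039, -0.014, 549.573], [-0.041, -0.944, -0.327, -208.508], [-0.001, 0.328, -0.945, 185.083], [0.0, 0.0, 0.0, 1.0]]
tcp in wrist [287.71102087 244.57454658] scene [178.79972714 201.76564239] scene tcp at z50 [174.59135044 186.06958596]
handle ends scene [123.51156106 188.63924187] [195.20330503 197.93863401]
grip top wrist [287.86467687 263.36312139] handle start [287.8896191 184.1694348] z at tip px 287,259: [ 545.35293617 -290.42081978   26.        ] [ 544.74277525 -302.26368849    3.        ]
180 [73, 69, 72, 33, 114, 255, 255, 255, 255, 255, 255, 255, 255, 255, 66, 72, 77, 72]
190 [37, 36, 36, 31, 152, 217, 227, 226, 227, 224, 227, 228, 229, 221, 101, 78, 72, 69]
200 [68, 34, 35, 34, 205, 233, 239, 240, 242, 242, 244, 245, 246, 238, 140, 72, 74, 74]
210 [71, 40, 39, 36, 205, 234, 239, 240, 241, 243, 244, 245, 247, 237, 135, 76, 73, 75]
220 [72, 31, 38, 35, 195, 232, 239, 240, 242, 243, 244, 
[... 889 characters left out ...]
48, 41, 45, 45, 46, 43, 46, 46, 48, 47, 44, 42, 47, 47, 46, 40, 46]
340 [46, 44, 44, 43, 42, 42, 46, 46, 43, 43, 43, 44, 44, 46, 46, 44, 50, 43]
350 [43, 44, 43, 39, 41, 43, 45, 48, 47, 44, 43, 47, 39, 38, 44, 45, 42, 41]
360 [45, 46, 44, 45, 42, 42, 46, 66, 241, 239, 249, 38, 52, 44, 43, 45, 49, 51]
370 [44, 42, 44, 44, 42, 50, 41, 141, 238, 238, 243, 37, 42, 46, 43, 48, 42, 42]
380 [45, 46, 46, 43, 41, 44, 39, 247, 237, 237, 239, 141, 48, 42, 41, 42, 46, 43]
390 [45, 45, 44, 48, 42, 46, 86, 237, 235, 237, 237, 244, 34, 41, 45, 43, 45, 46]
400 [47, 47, 42, 43, 41, 42, 43, 42, 42, 42, 47, 40, 38, 38, 42, 42, 40, 45]
410 [49, 40, 44, 43, 45, 39, 45, 45, 44, 42, 47, 44, 45, 42, 46, 45, 40, 40]
```

The rays put the real fingertips at about z = 25, just above the handle, so the tips stand behind the nominal TCP. I'll reopen and go lower in small steps, watching the force.

Emit:
{"fn": "play_rows", "kwargs": {"moves": [{"travel":[0,0,0],"spin":0,"jaw":100},{"travel":[0,0,0],"spin":0,"jaw":100},{"travel":[0,0,0],"spin":0,"jaw":100},{"travel":[0,0,0],"spin":0,"jaw":100},{"travel":[0,0,0],"spin":0,"jaw":100},{"travel":[0,0,0],"spin":0,"jaw":100},{"travel":[0,0,-0.2],"spin":0,"jaw":100},{"travel":[0,0,-0.4],"spin":0,"jaw":100},{"travel":[0,0,-0.6],"spin":0,"jaw":100},{"travel":[0,0,-0.6],"spin":0,"jaw":100}]}}

```text
time_s: 7.35
tcp_pos: [545.2, -292.5, -3.7]
tcp_rot: [0.721, 0.692, -0.0, -0.001]
force: [0.7, 0.7, 0.2]
opening: 52.1
gripper_force: 0.0
```

Emit:
{"fn": "play_rows", "kwargs": {"moves": [{"travel":[0,0,-0.2],"spin":0,"jaw":100},{"travel":[0,0,-0.4],"spin":0,"jaw":100},{"travel":[0,0,-0.6],"spin":0,"jaw":100},{"travel":[0,0,-0.8],"spin":0,"jaw":100},{"travel":[0,0,-0.8],"spin":0,"jaw":100}]}}

```text
time_s: 7.77
tcp_pos: [545.2, -292.6, -11.6]
tcp_rot: [0.721, 0.692, -0.0, -0.0]
force: [-0.4, -0.4, -0.4]
opening: 52.1
gripper_force: 0.0
```

```bash
python3 - <<'E'
from h import *
im,K,T=cap("wrist");im2,_,_=cap("scene")
cv2.imwrite("pics/w4.png",np.hstack([cv2.resize(im[160:420,130:450],(400,325)),cv2.resize(im2[150:222,135:225],(400,325),interpolation=2)]))
E
```

```text
(no output)
```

View pics/w4.png

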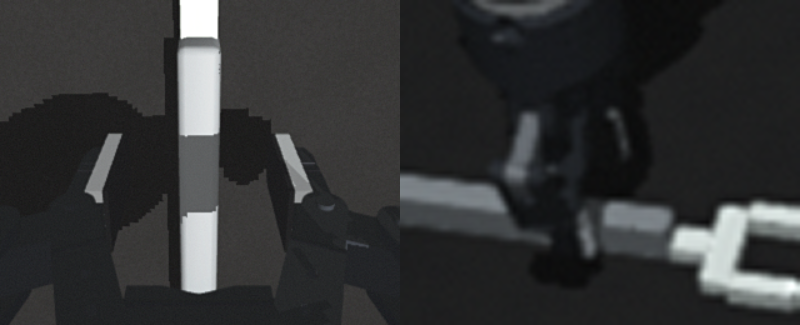

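The fingers now straddle the handle, with the tips still above the bench. I'll go a little lower and close.

Emit:
{"fn": "play_rows", "kwargs": {"moves": [{"travel":[0,0,-0.2],"spin":0,"jaw":100},{"travel":[0,0,-0.4],"spin":0,"jaw":100},{"travel":[0,0,-0.6],"spin":0,"jaw":255},{"travel":[0,0,-0.6],"spin":0,"jaw":255},{"travel":[0,0,-0.6],"spin":0,"jaw":255},{"travel":[0,0,-0.6],"spin":0,"jaw":255},{"travel":[0,0,-0.6],"spin":0,"jaw":255},{"travel":[0,0,-0.6],"spin":0,"jaw":255},{"travel":[0,0,-0.6],"spin":0,"jaw":255},{"travel":[0,0,-0.6],"spin":0,"jaw":255}]}}

```text
time_s: 8.7
tcp_pos: [545.6, -292.8, -16.8]
tcp_rot: [0.721, 0.692, 0.0, -0.0]
force: [-0.2, 1.4, 2.2]
opening: 12.0
gripper_force: 98.1
```

Emit:
{"fn": "play_rows", "kwargs": {"moves": [{"travel":[0,0,1],"spin":0,"jaw":255},{"travel":[0,0,3],"spin":0,"jaw":255},{"travel":[0,0,6],"spin":0,"jaw":255},{"travel":[0,0,7],"spin":0,"jaw":255},{"travel":[-0.6,4,7],"spin":-0.02,"jaw":255},{"travel":[-1.2,8,7],"spin":-0.04,"jaw":255},{"travel":[-1.8,12,7],"spin":-0.06,"jaw":255},{"travel":[-2.4,16,7],"spin":-0.08,"jaw":255},{"travel":[-3,20,7],"spin":-0.1,"jaw":255},{"travel":[-3.6,23,7],"spin":-0.113,"jaw":255},{"travel":[-4,25,7],"spin":-0.113,"jaw":255},{"travel":[-4,26.2,7],"spin":-0.113,"jaw":255},{"travel":[-4,26.2,7],"spin":-0.113,"jaw":255},{"travel":[-4,26.2,7],"spin":-0.113,"jaw":255},{"travel":[-4,26.2,7],"spin":-0.113,"jaw":255}]}}

```text
time_s: 9.95
tcp_pos: [505.7, -32.8, 53.1]
tcp_rot: [0.76, 0.65, -0.0, 0.001]
force: [-0.3, -0.2, -2.2]
opening: 12.0
gripper_force: 98.4
```

```bash
python3 - <<'E'
from m import *
im,K,T=cap("wrist","w5.png");np.savez("w5.npz",im=im,K=K,T=T)
s=sensors.get_state();print(s["tcp_pos"].round(2),s["tcp_rot"].round(4),s["joint_vel"].round(2),s["force"].round(1),s["opening"])
E
```

```text
[505.75 -33.15  53.16] [ 7.603e-01  6.495e-01 -3.000e-04  8.000e-04] [ 0.01  0.   -0.   -0.   -0.    0.   -0.  ] [ 0.2 -0.5 -2.7] 11.706020174122738
```

View pics/w5.png

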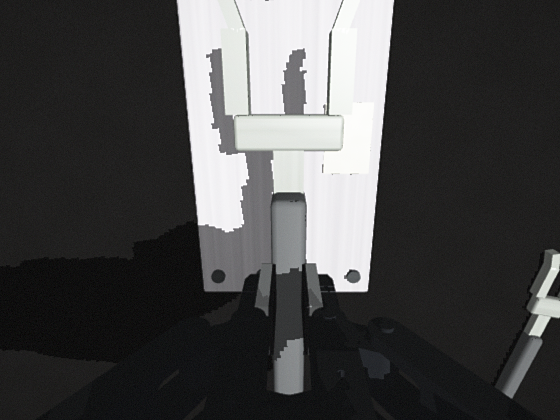

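The wrist view shows the spanner held straight. Its crosspiece is at rows 115-150 and columns 235-343, its handle is at column 289, and the plate edges are clear on both sides. I'll measure the lateral and yaw error.

```bash
python3 - <<'E'
from m import *
d=np.load("w5.npz");im,K,T=d["im"],d["K"],d["T"];g=im.max(2).astype(int)
def fit(pts,z):
    p=np.array([ray(K,T,u,v,z)[:2] for u,v in pts],np.float32);vx,vy,x,y=cv2.fitLine(p,cv2.DIST_HUBER,0,.01,.01).ravel()
    s=np.sign(vy);return np.array([x,y]),np.array([vx,vy])*s
Lp=[(np.argmax(g[v]>100)-.5,v) for v in range(5,130,5)]
Rp=[(559-np.argmax(g[v,:450][::-1]>100)-110+.5,v) for v in range(5,280,5)]
(a,da),(b,db)=fit(Lp,12),fit(Rp,12)
for q,dq in((a,da),(b,db)): print(q,np.degrees(np.arctan2(dq[1],dq[0])))
o=np.array([528.94,124.09]);yv=(da+db)/np.linalg.norm(da+db);xv=np.array([yv[1],-yv[0]])
print("edge x rel axis",(a-o)@xv,(b-o)@xv)
mid=((a-o)@xv+(b-o)@xv)/2; print("axis x corr",mid)
# handle: rows 205-255, top z=26+70 ; crosspiece top z=12+70
def run(v,u0,thr,cols):
    r=g[v,cols[0]:cols[1]];e=np.abs(np.diff(r));return e
for v in (210,225,240,255): print(v,g[v,262:316,].tolist())
for v in (125,135,145): print(v,g[v,226:246].tolist(),g[v,336:354].tolist())
for v in (40,70,100): print(v,g[v,212:256].tolist(),g[v,322:362].tolist())
E
```

```text
[457.6655   73.61151] 81.18949
[573.9173     8.988877] 81.03765
edge x rel axis -62.621230832786615 62.217808758995716
axis x corr -0.20171103689544978
210 [118, 114, 116, 115, 113, 111, 112, 113, 92, 75, 105, 108, 118, 126, 134, 140, 139, 139, 137, 144, 140, 141, 142, 142, 142, 144, 145, 145, 147, 146, 145, 146, 149, 147, 145, 149, 147, 149, 146, 142, 135, 133, 127, 108, 133, 255, 244, 241, 238, 237, 236, 237, 238, 239]
225 [118, 118, 116, 113, 114, 113, 115, 115, 108, 63, 94, 108, 114, 123, 136, 140, 138, 139, 143, 139, 140, 140, 140, 141, 141, 144, 143, 145, 145, 147, 146, 143, 149, 147, 145, 149, 146, 149, 146, 142, 137, 133, 125, 105, 158, 252, 243, 240, 240, 236, 236, 237, 238, 239]
240 [116, 117, 111, 112, 114, 111, 115, 115, 108, 64, 86, 106, 118, 122, 132, 138, 137, 142, 138, 138, 140, 141, 142, 142, 144, 143, 142, 146, 141, 144, 144, 147, 146, 148, 148, 147, 147, 150, 148, 142, 137, 131, 117, 120, 221, 248, 242, 240, 238, 236, 235, 236, 238, 239]
255 [116, 116, 113, 113, 111, 114, 111, 113, 109, 78, 75, 105, 113, 122, 130, 138, 139, 142, 142, 143, 142, 140, 140, 143, 139, 1
[... 1301 characters left out ...]
3, 235, 234, 235, 235, 237, 214, 120, 107, 153, 250, 245, 242, 242, 242, 243] [246, 245, 245, 247, 250, 223, 84, 75, 177, 255, 252, 249, 249, 249, 249, 249, 249, 249, 249, 249, 250, 249, 250, 249, 250, 250, 249, 250, 249, 250, 250, 250, 249, 242, 242, 244, 244, 243, 242, 243]
100 [115, 116, 115, 115, 118, 121, 118, 118, 115, 118, 113, 125, 190, 238, 233, 232, 233, 231, 231, 232, 232, 234, 232, 233, 233, 233, 233, 232, 232, 233, 234, 233, 233, 232, 238, 238, 125, 111, 152, 252, 245, 243, 241, 242] [245, 244, 246, 250, 220, 83, 74, 171, 255, 248, 246, 245, 245, 246, 246, 246, 247, 246, 246, 246, 246, 246, 247, 247, 247, 246, 247, 246, 247, 247, 247, 242, 242, 242, 243, 243, 244, 244, 243, 243]
```

```bash
python3 - <<'E'
from h import *
d=np.load("w5.npz");K,T=d["K"],d["T"]
o=np.array([528.94,124.09]);a=np.radians(81.09);yv=np.array([np.cos(a),np.sin(a)]);xv=np.array([yv[1],-yv[0]]);o=o-.2*xv
for n,u,v,z in(("h",288.4,210,96),("h",288.4,255,96),("cross",288.4,135,82),("jaw",288.3,40,82),("jaw",288.5,100,82),("inner throat",288.5,114.5,82)):
    p=ray(K,T,u,v,z)[:2]-o;print(n,p@xv,p@yv)
t=sensors.get_state()["tcp_pos"][:2]-o;print("tcp",t@xv,t@yv)
E
```

```text
h 2.031843346102794 -122.02540273156387
h 2.0235736637795045 -143.8151497821329
cross 2.045949409695919 -91.49759878748591
jaw 2.0195636718701135 -53.37561698253642
jaw 2.0947016492975754 -76.67172638674585
inner throat 2.093002855168217 -82.69560286193438
tcp 1.648411119989511 -158.93586299808422
```

Spanner yaw matches the plate and it sits 2 mm to the +x side. I'll lower it beside the pin.

Emit:
{"fn": "play_rows", "kwargs": {"moves": [{"travel":[-0.1,0,-2],"spin":0,"jaw":255},{"travel":[-0.1,0,-3.5],"spin":0,"jaw":255},{"travel":[-0.1,0,-4.5],"spin":0,"jaw":255},{"travel":[-0.1,0,-5.2],"spin":0,"jaw":255},{"travel":[-0.1,0,-5.5],"spin":0,"jaw":255},{"travel":[-0.1,0,-5.7],"spin":0,"jaw":255},{"travel":[-0.1,0,-5.7],"spin":0,"jaw":255},{"travel":[-0.1,0,-5.7],"spin":0,"jaw":255}]}}

```text
time_s: 10.67
tcp_pos: [505.3, -31.1, -3.5]
tcp_rot: [0.759, 0.651, 0.0, 0.0]
force: [0.7, 0.5, -3.3]
opening: 11.7
gripper_force: 98.4
```

Emit:
{"fn": "play_rows", "kwargs": {"moves": [{"travel":[-0.1,0,-0.1],"spin":0,"jaw":255},{"travel":[-0.1,0,-0.1],"spin":0,"jaw":255},{"travel":[0.06,1,-0.1],"spin":0,"jaw":255},{"travel":[0.21,2,-0.1],"spin":0,"jaw":255},{"travel":[0.29,2.5,-0.1],"spin":0,"jaw":255},{"travel":[0.37,3,-0.1],"spin":0,"jaw":255},{"travel":[0.45,3.5,-0.1],"spin":0,"jaw":255},{"travel":[0.53,4,-0.1],"spin":0,"jaw":255},{"travel":[0.53,4,-0.1],"spin":0,"jaw":255}]}}

```text
time_s: 11.42
tcp_pos: [510.4, 10.8, -4.8]
tcp_rot: [0.759, 0.651, 0.001, -0.0]
force: [-0.2, 0.3, -1.0]
opening: 11.9
gripper_force: 98.7
```

The jaw is already straddling the nut with no contact force. I'll push it home gently.

Emit:
{"fn": "play_rows", "kwargs": {"moves": [{"travel":[0.12,0.5,0],"spin":0,"jaw":255},{"travel":[0.2,1,0],"spin":0,"jaw":255},{"travel":[0.26,1.4,0],"spin":0,"jaw":255},{"travel":[0.3,1.7,0],"spin":0,"jaw":255},{"travel":[0.34,1.9,0],"spin":0,"jaw":255},{"travel":[0.34,1.9,0],"spin":0,"jaw":255}]}}

```text
time_s: 11.92
tcp_pos: [513.6, 28.7, -4.9]
tcp_rot: [0.759, 0.651, 0.0, 0.0]
force: [-0.3, -1.0, 0.6]
opening: 12.1
gripper_force: 98.8
```

Emit:
{"fn": "play_rows", "kwargs": {"moves": [{"travel":[0.02,0.1,0],"spin":0,"jaw":255},{"travel":[0.03,0.2,0],"spin":0,"jaw":255},{"travel":[0.03,0.2,0],"spin":0,"jaw":255}]}}

```text
time_s: 12.17
tcp_pos: [513.8, 29.9, -4.9]
tcp_rot: [0.76, 0.65, 0.0, 0.0]
force: [0.2, -1.5, 0.6]
opening: 11.9
gripper_force: 98.9
```

Emit:
{"fn": "play_rows", "kwargs": {"moves": [{"travel":[0.01,0.1,0],"spin":0,"jaw":255},{"travel":[0.03,0.2,0],"spin":0,"jaw":255},{"travel":[0.03,0.2,0],"spin":0,"jaw":255},{"travel":[0.03,0.2,0],"spin":0,"jaw":255}]}}

```text
time_s: 12.5
tcp_pos: [514.0, 31.5, -4.9]
tcp_rot: [0.76, 0.65, -0.0, 0.0]
force: [-0.5, -2.7, 1.8]
opening: 11.8
gripper_force: 99.0
```

Emit:
{"fn": "play_rows", "kwargs": {"moves": [{"travel":[0.01,0.1,0],"spin":0,"jaw":255},{"travel":[0.03,0.2,0],"spin":0,"jaw":255},{"travel":[0.03,0.2,0],"spin":0,"jaw":255},{"travel":[0.03,0.2,0],"spin":0,"jaw":255}]}}

```text
time_s: 12.83
tcp_pos: [514.0, 31.4, -4.9]
tcp_rot: [0.76, 0.65, -0.001, 0.001]
force: [-0.9, -6.6, 3.2]
opening: 11.9
gripper_force: 99.1
```

Home: motion stopped with 6.6 N of push. I'll relax, release and rise to look.

Emit:
{"fn": "play_rows", "kwargs": {"moves": [{"travel":[-0.03,-0.18,0],"spin":0,"jaw":255},{"travel":[-0.03,-0.18,0],"spin":0,"jaw":100},{"travel":[-0.03,-0.18,0],"spin":0,"jaw":100},{"travel":[-0.03,-0.18,0],"spin":0,"jaw":100},{"travel":[-0.03,-0.18,0],"spin":0,"jaw":100},{"travel":[-0.03,-0.18,0],"spin":0,"jaw":100},{"travel":[-0.03,-0.18,0],"spin":0,"jaw":100},{"travel":[-0.03,-0.18,0],"spin":0,"jaw":100},{"travel":[-0.03,-0.18,0],"spin":0,"jaw":100},{"travel":[-0.03,-0.18,3],"spin":0,"jaw":100},{"travel":[-0.03,-0.18,7],"spin":0,"jaw":100},{"travel":[-0.03,-0.18,11],"spin":0,"jaw":100},{"travel":[-0.03,-0.18,14],"spin":0,"jaw":100},{"travel":[-0.03,-0.18,14],"spin":0,"jaw":100},{"travel":[-0.03,-0.18,14],"spin":0,"jaw":100}]}}

```text
time_s: 14.08
tcp_pos: [515.6, 32.4, 137.0]
tcp_rot: [0.759, 0.651, 0.002, 0.001]
force: [-0.3, -0.2, -0.7]
opening: 51.9
gripper_force: 0.0
```

```bash
python3 - <<'E'
from h import *
im,K,T=cap("wrist","w6.png");np.savez("w6.npz",im=im,K=K,T=T)
s=sensors.get_state();print(s["tcp_pos"].round(2),s["tcp_rot"].round(4),s["joint_vel"].round(2))
E
```

```text
[513.9   32.59 135.18] [ 7.594e-01  6.507e-01  5.000e-04 -1.000e-04] [ 0.    0.03 -0.02  0.04 -0.    0.    0.  ]
```

View pics/w6.png

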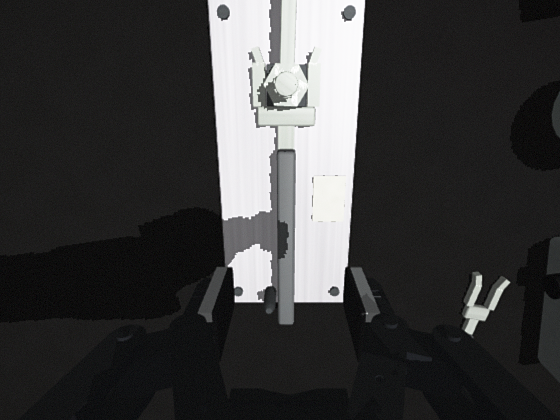

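The spanner is on the nut, with its crosspiece at (286,117), and its handle runs past the pin at (270,298) on the far side. The jam arm points straight up the image. Next I'll check the throat gap and the arm angle in numbers.

```bash
python3 - <<'E'
from m import *
d=np.load("w6.npz");im,K,T=d["im"],d["K"],d["T"];g=im.max(2).astype(int)
o=np.array([528.75,124.1]);a=np.radians(81.09);yv=np.array([np.cos(a),np.sin(a)]);xv=np.array([yv[1],-yv[0]])
f=lambda u,v,z:[round(float((ray(K,T,u,v,z)[:2]-o)@w),1) for w in(xv,yv)]
print("cross top front/back",f(286,107.5,24),f(286,126,24),"pillar top",f(286,83,75))
print("pin top",f(270,290,47),"handle",f(287.5,160,38),f(286.5,310,38),"end",f(287,324.5,38))
for v in (5,25,45): print(v,g[v,262:310].tolist())
t=sensors.get_state();print(t["tcp_pos"],t["joints"].round(2))
E
```

```text
cross top front/back [0.0, -18.9] [-0.0, -34.0] pillar top [0.2, -1.2]
pin top [-14.9, -180.3] handle [1.3, -60.5] [0.4, -208.5] end [0.9, -225.6]
5 [245, 247, 246, 245, 246, 247, 247, 252, 255, 126, 106, 110, 114, 113, 111, 112, 111, 114, 112, 159, 236, 235, 235, 236, 236, 235, 232, 231, 234, 235, 237, 240, 240, 231, 209, 252, 250, 247, 248, 248, 248, 249, 248, 249, 249, 248, 247, 246]
25 [244, 245, 246, 247, 246, 247, 250, 254, 123, 103, 111, 113, 115, 111, 113, 112, 112, 109, 117, 202, 236, 236, 235, 235, 236, 233, 231, 232, 235, 236, 240, 241, 239, 219, 251, 250, 249, 248, 247, 248, 249, 249, 249, 249, 248, 247, 246, 246]
45 [244, 245, 245, 246, 247, 247, 250, 255, 129, 108, 113, 113, 115, 118, 116, 115, 112, 113, 150, 234, 234, 235, 236, 237, 234, 232, 232, 234, 236, 237, 239, 241, 223, 231, 251, 250, 248, 246, 247, 248, 249, 248, 248, 248, 248, 247, 246, 245]
[513.90169084  32.59340859 135.18333937] [-0.68  0.34  0.75  1.72 -0.24  1.18 -0.02]
```

Emit:
{"fn": "play_rows", "kwargs": {"moves": [{"travel":[1,6,0],"spin":0,"jaw":100},{"travel":[2,12,0],"spin":0,"jaw":100},{"travel":[3,17.5,0],"spin":0,"jaw":100},{"travel":[3,17.5,0],"spin":0,"jaw":100},{"travel":[3,17.5,0],"spin":0,"jaw":100},{"travel":[3,17.5,0],"spin":0,"jaw":100},{"travel":[3,17.5,-4],"spin":0,"jaw":100},{"travel":[3,17.5,-7],"spin":0,"jaw":100},{"travel":[3,17.5,-9.5],"spin":0,"jaw":100},{"travel":[3,17.5,-10.5],"spin":0,"jaw":100},{"travel":[3,17.5,-10.5],"spin":0,"jaw":100},{"travel":[3,17.5,-10.5],"spin":0,"jaw":100}]}}

```text
time_s: 15.13
tcp_pos: [543.7, 206.1, 29.7]
tcp_rot: [0.76, 0.65, -0.001, 0.0]
force: [0.9, 0.2, 0.5]
opening: 52.2
gripper_force: 0.0
```

Emit:
{"fn": "play_rows", "kwargs": {"moves": [{"travel":[0,0.1,0],"spin":0,"jaw":255},{"travel":[0,0.1,0],"spin":0,"jaw":255},{"travel":[0,0.1,0],"spin":0,"jaw":255},{"travel":[0,0.1,0],"spin":0,"jaw":255},{"travel":[0,0.1,0],"spin":0,"jaw":255},{"travel":[0,0.1,0],"spin":0,"jaw":255},{"travel":[0,0.1,0],"spin":0,"jaw":255},{"travel":[0,0.1,0],"spin":0,"jaw":255},{"travel":[0,0.1,0],"spin":0,"jaw":255},{"travel":[0,0.1,0],"spin":0,"jaw":255}], "squeeze": 40}}

```text
time_s: 15.97
tcp_pos: [544.5, 209.4, 30.5]
tcp_rot: [0.759, 0.651, 0.001, -0.0]
force: [2.0, 3.2, 3.7]
opening: 9.6
gripper_force: 39.1
```

Peg gripped. I'll tabulate the arc in the move units.

```bash
python3 - <<'E'
import numpy as np
R=8.5;p0=np.radians(79.5)
P=lambda d:R*np.array([np.cos(p0-d),np.sin(p0-d)])
for s in (0,.3,.5,.7,.9,1.1):
    print(s,[(round(d,2),*(P(s+d)-P(s)).round(2).tolist()) for d in np.arange(.05,.31 if s==0 else .21,.05)])
E
```

```text
0 [(np.float64(0.05), 0.42, -0.09), (np.float64(0.1), 0.83, -0.2), (np.float64(0.15), 1.23, -0.33), (np.float64(0.2), 1.63, -0.47), (np.float64(0.25), 2.02, -0.64), (np.float64(0.3), 2.4, -0.83)]
0.3 [(np.float64(0.05), 0.37, -0.21), (np.float64(0.1), 0.73, -0.43), (np.float64(0.15), 1.08, -0.67), (np.float64(0.2), 1.42, -0.93)]
0.5 [(np.float64(0.05), 0.32, -0.28), (np.float64(0.1), 0.63, -0.57), (np.float64(0.15), 0.92, -0.88), (np.float64(0.2), 1.2, -1.2)]
0.7 [(np.float64(0.05), 0.26, -0.34), (np.float64(0.1), 0.51, -0.68), (np.float64(0.15), 0.73, -1.04), (np.float64(0.2), 0.94, -1.41)]
0.9 [(np.float64(0.05), 0.19, -0.38), (np.float64(0.1), 0.36, -0.77), (np.float64(0.15), 0.51, -1.17), (np.float64(0.2), 0.64, -1.57)]
1.1 [(np.float64(0.05), 0.11, -0.41), (np.float64(0.1), 0.2, -0.83), (np.float64(0.15), 0.27, -1.25), (np.float64(0.2), 0.32, -1.67)]
```

Emit:
{"fn": "play_rows", "kwargs": {"moves": [{"travel":[0.42,-0.09,0],"spin":-0.05,"jaw":255},{"travel":[0.83,-0.2,0],"spin":-0.1,"jaw":255},{"travel":[1.23,-0.33,0],"spin":-0.15,"jaw":255},{"travel":[1.63,-0.47,0],"spin":-0.2,"jaw":255},{"travel":[2.02,-0.64,0],"spin":-0.25,"jaw":255},{"travel":[2.4,-0.83,0],"spin":-0.3,"jaw":255},{"travel":[2.4,-0.83,0],"spin":-0.3,"jaw":255},{"travel":[2.4,-0.83,0],"spin":-0.3,"jaw":255}]}}

```text
time_s: 16.63
tcp_pos: [569.0, 200.8, 30.5]
tcp_rot: [0.848, 0.53, 0.001, 0.0]
force: [1.0, 3.2, 4.6]
opening: 9.5
gripper_force: 39.2
```

Emit:
{"fn": "play_rows", "kwargs": {"moves": [{"travel":[0.35,-0.24,0.2],"spin":-0.05,"jaw":255},{"travel":[0.7,-0.48,0.2],"spin":-0.1,"jaw":255},{"travel":[1.04,-0.73,0.2],"spin":-0.15,"jaw":255},{"travel":[1.37,-1,0.2],"spin":-0.2,"jaw":255},{"travel":[1.37,-1,0.2],"spin":-0.2,"jaw":255},{"travel":[1.37,-1,0.2],"spin":-0.2,"jaw":255}]}}

```text
time_s: 17.13
tcp_pos: [582.4, 191.0, 32.2]
tcp_rot: [0.896, 0.444, 0.001, -0.0]
force: [3.5, 4.2, 1.2]
opening: 9.2
gripper_force: 39.1
```

Emit:
{"fn": "play_rows", "kwargs": {"moves": [{"travel":[0.38,-0.2,0],"spin":-0.05,"jaw":255},{"travel":[0.73,-0.45,0],"spin":-0.1,"jaw":255},{"travel":[1.02,-0.76,0],"spin":-0.15,"jaw":255},{"travel":[1.3,-1.08,0],"spin":-0.2,"jaw":255},{"travel":[1.3,-1.08,0],"spin":-0.2,"jaw":255},{"travel":[1.3,-1.08,0],"spin":-0.2,"jaw":255}]}}

```text
time_s: 17.63
tcp_pos: [594.4, 179.7, 31.9]
tcp_rot: [0.936, 0.352, 0.0, -0.0]
force: [2.3, 3.6, 2.0]
opening: 9.4
gripper_force: 39.0
```

Emit:
{"fn": "play_rows", "kwargs": {"moves": [{"travel":[0.29,-0.31,0],"spin":-0.05,"jaw":255},{"travel":[0.55,-0.65,0],"spin":-0.1,"jaw":255},{"travel":[0.79,-1,0],"spin":-0.15,"jaw":255},{"travel":[1.02,-1.38,0],"spin":-0.2,"jaw":255},{"travel":[1.02,-1.38,0],"spin":-0.2,"jaw":255},{"travel":[1.02,-1.38,0],"spin":-0.2,"jaw":255}]}}

```text
time_s: 18.13
tcp_pos: [602.3, 169.6, 31.3]
tcp_rot: [0.966, 0.258, -0.002, -0.003]
force: [0.3, 6.7, 2.2]
opening: 9.6
gripper_force: 39.2
```

Resistance has begun at about 5.5 N tangential. I'll advance slowly.

Emit:
{"fn": "play_rows", "kwargs": {"moves": [{"travel":[0.1,-0.19,0],"spin":-0.025,"jaw":255},{"travel":[0.19,-0.38,0],"spin":-0.05,"jaw":255},{"travel":[0.28,-0.58,0],"spin":-0.075,"jaw":255},{"travel":[0.36,-0.77,0],"spin":-0.1,"jaw":255},{"travel":[0.36,-0.77,0],"spin":-0.1,"jaw":255},{"travel":[0.36,-0.77,0],"spin":-0.1,"jaw":255}]}}

```text
time_s: 18.63
tcp_pos: [605.6, 164.0, 31.3]
tcp_rot: [0.978, 0.21, -0.002, -0.004]
force: [-0.5, 10.0, 2.8]
opening: 9.5
gripper_force: 39.2
```

Emit:
{"fn": "play_rows", "kwargs": {"moves": [{"travel":[0.05,-0.16,0],"spin":-0.02,"jaw":255},{"travel":[0.08,-0.25,0],"spin":-0.03,"jaw":255},{"travel":[0.08,-0.25,0],"spin":-0.03,"jaw":255},{"travel":[0.08,-0.25,0],"spin":-0.03,"jaw":255},{"travel":[0.08,-0.25,0],"spin":-0.03,"jaw":255},{"travel":[0.08,-0.25,0],"spin":-0.03,"jaw":255}]}}

```text
time_s: 19.13
tcp_pos: [606.4, 162.4, 31.4]
tcp_rot: [0.981, 0.195, -0.002, -0.005]
force: [-1.3, 10.3, 2.2]
opening: 9.2
gripper_force: 39.3
```

Emit:
{"fn": "play_rows", "kwargs": {"moves": [{"travel":[0.04,-0.12,0],"spin":-0.02,"jaw":255},{"travel":[0.06,-0.2,0],"spin":-0.03,"jaw":255},{"travel":[0.06,-0.2,0],"spin":-0.03,"jaw":255},{"travel":[0.06,-0.2,0],"spin":-0.03,"jaw":255},{"travel":[0.06,-0.2,0],"spin":-0.03,"jaw":255},{"travel":[0.06,-0.2,0],"spin":-0.03,"jaw":255},{"travel":[0.06,-0.2,0],"spin":-0.03,"jaw":255},{"travel":[0.06,-0.2,0],"spin":-0.03,"jaw":255}]}}

```text
time_s: 19.8
tcp_pos: [607.1, 161.0, 31.4]
tcp_rot: [0.983, 0.181, -0.002, -0.005]
force: [-0.5, 10.7, 3.2]
opening: 9.1
gripper_force: 39.3
```

Emit:
{"fn": "play_rows", "kwargs": {"moves": [{"travel":[0.04,-0.15,0],"spin":-0.02,"jaw":255},{"travel":[0.08,-0.3,0],"spin":-0.03,"jaw":255},{"travel":[0.08,-0.3,0],"spin":-0.03,"jaw":255},{"travel":[0.08,-0.3,0],"spin":-0.03,"jaw":255},{"travel":[0.08,-0.3,0],"spin":-0.03,"jaw":255},{"travel":[0.08,-0.3,0],"spin":-0.03,"jaw":255},{"travel":[0.08,-0.3,0],"spin":-0.03,"jaw":255},{"travel":[0.08,-0.3,0],"spin":-0.03,"jaw":255},{"travel":[0.08,-0.3,0],"spin":-0.03,"jaw":255}]}}

```text
time_s: 20.55
tcp_pos: [608.2, 158.4, 31.5]
tcp_rot: [0.986, 0.166, -0.001, -0.005]
force: [0.4, 10.7, 3.3]
opening: 9.6
gripper_force: 39.3
```

```bash
python3 - <<'E'
from h import *
for i in range(4):
    cap("wrist");s=sensors.get_state();r=s["tcp_pos"][:2]-[528.75,124.1];r/=np.linalg.norm(r);F=s["force"][:2]
    print(s["time_s"],"tang",F@[r[1],-r[0]],"rad",F@r,"phi",np.degrees(np.arctan2(r[1],r[0])))
E
```

```text
20.6 tang -10.64791097772224 rad 3.448439767528979 phi 23.32161049939201
20.65 tang -10.526442996969369 rad 4.494109516562121 phi 23.340583111538336
20.7 tang -9.526581595548922 rad 4.7731178164324195 phi 23.3203197493506
20.75 tang -9.930810362734977 rad 3.6752606849480287 phi 23.34376493756181
```

Emit:
{"fn": "play_rows", "kwargs": {"moves": [{"travel":[0.04,-0.15,0],"spin":-0.02,"jaw":255},{"travel":[0.07,-0.3,0],"spin":-0.03,"jaw":255},{"travel":[0.07,-0.3,0],"spin":-0.03,"jaw":255},{"travel":[0.07,-0.3,0],"spin":-0.03,"jaw":255},{"travel":[0.07,-0.3,0],"spin":-0.03,"jaw":255},{"travel":[0.07,-0.3,0],"spin":-0.03,"jaw":255},{"travel":[0.07,-0.3,0],"spin":-0.03,"jaw":255},{"travel":[0.07,-0.3,0],"spin":-0.03,"jaw":255},{"travel":[0.07,-0.3,0],"spin":-0.03,"jaw":255}]}}

```text
time_s: 21.5
tcp_pos: [609.2, 156.0, 31.6]
tcp_rot: [0.988, 0.152, -0.001, -0.006]
force: [0.8, 11.7, 3.4]
opening: 9.0
gripper_force: 39.3
```

```bash
python3 - <<'E'
from h import *
for i in range(5):
    im,K,T=cap("wrist" if i else "top");s=sensors.get_state();r=s["tcp_pos"][:2]-[528.75,124.1];r/=np.linalg.norm(r);F=s["force"][:2]
    print(s["time_s"],"tang",F@[r[1],-r[0]],"rad",F@r,"phi",np.degrees(np.arctan2(r[1],r[0])))
E
```

```text
21.55 tang -9.15282897415132 rad 4.193161571534899 phi 21.614104470077987
21.6 tang -10.872148593418325 rad 4.896613738129923 phi 21.634652491080626
21.65 tang -10.423940472977591 rad 4.0703587789784255 phi 21.634941608998584
21.7 tang -9.82937220378256 rad 4.771823909534479 phi 21.631541716177633
21.75 tang -10.119282194990985 rad 4.962367279673714 phi 21.636987177331083
```

Emit:
{"fn": "play_rows", "kwargs": {"moves": [{"travel":[0.04,-0.15,0],"spin":-0.02,"jaw":255},{"travel":[0.07,-0.3,0],"spin":-0.03,"jaw":255},{"travel":[0.09,-0.4,0],"spin":-0.04,"jaw":255},{"travel":[0.09,-0.4,0],"spin":-0.04,"jaw":255},{"travel":[0.09,-0.4,0],"spin":-0.04,"jaw":255},{"travel":[0.09,-0.4,0],"spin":-0.04,"jaw":255},{"travel":[0.09,-0.4,0],"spin":-0.04,"jaw":255},{"travel":[0.09,-0.4,0],"spin":-0.04,"jaw":255},{"travel":[0.09,-0.4,0],"spin":-0.04,"jaw":255}]}}

```text
time_s: 22.5
tcp_pos: [610.4, 152.9, 31.7]
tcp_rot: [0.991, 0.132, -0.001, -0.006]
force: [1.7, 12.2, 3.3]
opening: 9.5
gripper_force: 39.3
```

```bash
python3 - <<'E'
from h import *
L=[]
for i in range(6):
    cap("wrist");s=sensors.get_state();r=s["tcp_pos"][:2]-[528.75,124.1];r/=np.linalg.norm(r);F=s["force"][:2]
    L.append((F@[r[1],-r[0]],F@r,np.degrees(np.arctan2(r[1],r[0]))))
print(np.mean(L,0),s["time_s"])
E
```

```text
[-11.01249473   4.78027126  19.40197407] 22.8
```

Steady at 11 N. I'll relax the pull, then release.

Emit:
{"fn": "play_rows", "kwargs": {"moves": [{"travel":[0,0.3,0],"spin":0,"jaw":255},{"travel":[0,0.6,0],"spin":0,"jaw":255},{"travel":[0,0.8,0],"spin":0,"jaw":255},{"travel":[0,0.8,0],"spin":0,"jaw":255},{"travel":[0,0.8,0],"spin":0,"jaw":255}]}}

```text
time_s: 23.22
tcp_pos: [609.9, 154.7, 31.3]
tcp_rot: [0.991, 0.13, -0.002, -0.002]
force: [-0.2, 6.6, 1.8]
opening: 9.5
gripper_force: 39.2
```

Emit:
{"fn": "play_rows", "kwargs": {"moves": [{"travel":[0,0.3,0],"spin":0,"jaw":255},{"travel":[0,0.4,0],"spin":0,"jaw":255},{"travel":[0,0.4,0],"spin":0,"jaw":255},{"travel":[0,0.4,0],"spin":0,"jaw":255}]}}

```text
time_s: 23.55
tcp_pos: [609.9, 155.4, 31.0]
tcp_rot: [0.992, 0.128, -0.002, -0.0]
force: [-2.5, 4.6, 0.4]
opening: 9.6
gripper_force: 39.1
```

Emit:
{"fn": "play_rows", "kwargs": {"moves": [{"travel":[-0.1,0.25,0],"spin":0,"jaw":255},{"travel":[-0.15,0.4,0],"spin":0,"jaw":255},{"travel":[-0.15,0.4,0],"spin":0,"jaw":255},{"travel":[-0.15,0.4,0],"spin":0,"jaw":255}]}}

```text
time_s: 23.88
tcp_pos: [609.4, 156.9, 31.3]
tcp_rot: [0.992, 0.127, -0.002, 0.001]
force: [-4.5, -1.3, -0.8]
opening: 9.2
gripper_force: 39.0
```

Emit:
{"fn": "play_rows", "kwargs": {"moves": [{"travel":[-0.2,-0.05,0],"spin":0,"jaw":255},{"travel":[-0.2,-0.05,0],"spin":0,"jaw":110},{"travel":[-0.2,-0.05,0],"spin":0,"jaw":110},{"travel":[-0.2,-0.05,0],"spin":0,"jaw":110},{"travel":[-0.2,-0.05,0],"spin":0,"jaw":110},{"travel":[-0.2,-0.05,0],"spin":0,"jaw":110},{"travel":[-0.2,-0.05,0],"spin":0,"jaw":110},{"travel":[-0.2,-0.05,0],"spin":0,"jaw":110},{"travel":[-0.2,-0.05,2],"spin":0,"jaw":110},{"travel":[-0.2,-0.05,5],"spin":0,"jaw":110},{"travel":[-0.2,-0.05,9],"spin":0,"jaw":110},{"travel":[-4,-10,13],"spin":0,"jaw":110},{"travel":[-4,-10,16],"spin":0,"jaw":110},{"travel":[-8,-15,18],"spin":0.8,"jaw":110},{"travel":[-8,-15,18],"spin":0.8,"jaw":110},{"travel":[-8,-15,18],"spin":0.8,"jaw":110},{"travel":[-8,-15,18],"spin":0.8,"jaw":110},{"travel":[-8,-15,18],"spin":0.8,"jaw":110},{"travel":[-8,-15,18],"spin":0.8,"jaw":110},{"travel":[-8,-15,18],"spin":0.8,"jaw":110}]}}

```text
time_s: 25.55
tcp_pos: [530.6, 9.1, 212.4]
tcp_rot: [0.862, 0.506, 0.001, -0.0]
force: [0.4, 0.4, 0.4]
opening: 48.5
gripper_force: 0.0
```

```bash
python3 - <<'E'
from m import *
s=sensors.get_state();print(s["time_s"],s["tcp_pos"].round(1),s["force"].round(1),s["opening"],s["joint_vel"].round(2))
im,K,T=cap("wrist","w7.png");np.savez("w7.npz",im=im,K=K,T=T)
o=np.array([528.75,124.1]);a=np.radians(81.09);yv=np.array([np.cos(a),np.sin(a)]);xv=np.array([yv[1],-yv[0]])
W=lambda x,y,z:proj(K,T,[*(o+x*xv+y*yv),z])
# predicted pixels for key things, assuming home/in line
for n,q in(("axis top",(0,0,75)),("handle start",(0,-53.5,38)),("handle end",(0,-226.5,38)),("pin top",(-16.5,-200,47))): print(n,W(*q))
# rows across the handle: dark grey section on a white plate; print centre of dark run
# sample the handle in base coords at z=38
g=im.max(2)
for y in(-80,-110,-140,-170,-190,-207):
    pr=[(x,*np.round(W(x,y,38)).astype(int)) for x in range(-30,31,2)]
    print(y,[int(g[v,u]) if 0<=v<420 and 0<=u<560 else -1 for x,u,v in pr])
print("arm peg guess")
for ph in range(16,34,2):
    q=o+85*np.array([np.cos(np.radians(ph)),np.sin(np.radians(ph))]);u,v=np.round(proj(K,T,[*q,79])).astype(int);print(ph,u,v,g[v,u] if 0<=v<420 and 0<=u<560 else None)
E
```

```text
25.55 [530.6   9.1 212.4] [0.4 0.4 0.4] 48.545695431405946 [ 0.07 -0.02 -0.12 -0.    0.05 -0.01  0.47]
axis top [222.32561868  75.91424464]
handle start [250.04025872 129.98094159]
handle end [305.52818941 269.52080312]
pin top [284.65647239 258.54942334]
-80 [243, 242, 242, 245, 243, 242, 239, 241, 242, 249, 99, 110, 138, 142, 146, 156, 155, 157, 111, 95, 216, 243, 241, 243, 241, 239, 243, 250, 228, 253, 249]
-110 [244, 243, 243, 246, 244, 243, 239, 242, 247, 240, 100, 116, 141, 141, 145, 153, 154, 152, 107, 146, 247, 242, 238, 242, 240, 236, 239, 244, 243, 248, 249]
-140 [243, 242, 243, 245, 244, 245, 241, 241, 247, 122, 101, 119, 139, 143, 148, 150, 149, 134, 69, 91, 248, 239, 239, 241, 239, 235, 237, 242, 243, 243, 240]
-170 [110, 113, 117, 123, 115, 113, 111, 111, 114, 118, 68, 128, 94, 148, 146, 143, 147, 130, 59, 210, 245, 239, 240, 242, 240, 236, 236, 241, 240, 240, 239]
-190 [107, 107, 112, 116, 110, 118, 38, 33, 33, 35, 44, 136, 142, 138, 140, 140, 142, 132, 61, 250, 243, 238, 239, 241, 239, 237, 236, 241, 241, 238, 238]
-207 [26, 31, 31, 29, 32, 39, 39, 39, 35, 31, 89, 138, 138, 134, 137, 140, 137, 127, 67, 47, 25, 28, 29, 27, 28, 27, 31, 21, 29, 28, 30]
arm peg guess
16 290 -4 None
18 288 -7 None
20 285 -10 None
22 282 -13 None
24 279 -15 None
26 276 -18 None
28 273 -20 None
30 270 -23 None
32 267 -25 None
```

```bash
python3 - <<'E'
from m import *
im,K,T=cap("wrist");g=im.max(2).astype(int)
o=np.array([528.75,124.1]);a=np.radians(81.09);yv=np.array([np.cos(a),np.sin(a)]);xv=np.array([yv[1],-yv[0]])
def S(p,z):
    u,v=np.round(proj(K,T,[*p,z])).astype(int);return int(g[v,u]) if 0<=v<420 and 0<=u<560 else -1
print("end",[(y,S(o-1.5*xv+y*yv,38)) for y in np.arange(-220,-234,-1)])
print("cross",[(y,S(o+18*xv+y*yv,24)) for y in range(-12,-44,-2)])
for R in(35,45,60):
    print(R,[(ph,S(o+R*np.array([np.cos(np.radians(ph)),np.sin(np.radians(ph))]),45)) for ph in range(-5,60,3)])
s=sensors.get_state();print(s["force"].round(1),s["tcp_pos"].round(1))
E
```

```text
end [(np.int64(-220), 140), (np.int64(-221), 141), (np.int64(-222), 137), (np.int64(-223), 137), (np.int64(-224), 142), (np.int64(-225), 130), (np.int64(-226), 75), (np.int64(-227), 54), (np.int64(-228), 31), (np.int64(-229), 28), (np.int64(-230), 28), (np.int64(-231), 30), (np.int64(-232), 31), (np.int64(-233), 31)]
cross [(-12, 229), (-14, 243), (-16, 244), (-18, 241), (-20, 188), (-22, 239), (-24, 236), (-26, 233), (-28, 232), (-30, 232), (-32, 232), (-34, 209), (-36, 100), (-38, 247), (-40, 246), (-42, 244)]
35 [(-5, 249), (-2, 249), (1, 251), (4, 255), (7, 182), (10, 97), (13, 172), (16, 243), (19, 235), (22, 235), (25, 241), (28, 236), (31, 231), (34, 251), (37, 250), (40, 249), (43, 246), (46, 247), (49, 248), (52, 249), (55, 249), (58, 248)]
45 [(-5, 250), (-2, 250), (1, 251), (4, 250), (7, 252), (10, 137), (13, 120), (16, 227), (19, 239), (22, 236), (25, 243), (28, 237), (31, 251), (34, 249), (37, 248), (40, 247), (43, 249), (46, 250), (49, 250), (52, 247), (55, 248), (58, 248)]
60 [(-5, 253), (-2, 255), (1, 255), (4, 252), (7, 251), (10, 251), (13, 188), (16, 101), (19, 250), (22, 239), (25, 244), (28, 252), (31, 252), (34, 252), (37, 250), (40, 250), (43, 249), (46, 250), (49, 249), (52, 247), (55, 249), (58, 249)]
[0.  0.6 0.2] [530.7   9.1 212.2]
```

The spanner is still home and lying against the pin, and the arm is where it came tight. Handing in.

```bash
python3 -c "
from bench import workorder
print(workorder.hand_in())"
```

```text
the job is handed in; nothing more can be done
None
```

The job is handed in; no verdict came back. The large spanner is home on the set nut with its handle against the stop pin, and the jam nut was drawn up with a steady pull of about 11 N, its arm left about 3° back from there. The nut's angle and the small spanner, cell and bottle were not measured afterwards.

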